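# Click the sample cell into the colorimeter

### The arm

A 6-joint arm with a two-finger parallel gripper is mounted at the origin on the work surface. World frame = base frame: x ahead of the robot, y to its left, z up, the work surface at z = 0. Lengths are in m, angles in rad, forces in N, time in s.
With the tool pointing down it reaches from about 0.35 to 0.85 m from the base axis. Payload 8.1 kg.
Tool frame: the origin (TCP) lies at the centre of the arm's flange, where the gripper is bolted on; the fingertips stand 186 mm ahead of it and the grasp point (between the pads) lies 167 mm ahead of it (robot.nose_length is the distance from the TCP to the fingertips, in m); z points along the fingers, x is the direction in which the jaws open and shut, and the axes are right-handed (so a half turn about z gives the same grasp; the last joint's range is limited). The gripper opens to 93 mm and grips with 3 to 60 N. Pads are 15 mm wide; open, the fingers measure 128 mm over their backs; the gripper's body (75 mm by 188 mm) begins 65 mm behind the grasp point.
Start: joints at [-1.189, 0.13, 1.488, -0, 1.523, -0.085], TCP at [0.27, -0.536, 0.405] pointing down, gripper open.
Joint ranges: [-2.96, 2.96], [-0.89, 2.26], [0.02, 2.5], [-1.34, 4.48], [0, 2.73], [-2.66, 2.66]. Speed limits (rad/s): [2.39, 2.39, 2.79, 3.14, 3.14, 3.14].

### API

Orientations are given as a rotation vector (axis times angle).
In Python, from plant import robot gives the robot as it stands.
- The arm moves only by the tool arm_command, never from a script. Its argument "motion" is a list of rows, each an object with "slide": the shift along the tool's x, y, z each as a share of 0.4 m, from -1 to 1, a list of three; "turn": the turn, a rotation vector about the tool's x, y, z each as a share of 0.5 rad, from -1 to 1, a list of three. A call has exactly 5 rows; each row shifts and turns the commanded pose from where the row before left it, along the tool's axes as they then stand; what a row does not reach is not made up. A row lasts 1/12 s, in which the tool goes at most 41.7 mm and 7.16 degrees, less where a joint would pass 70% of its speed; a pose out of reach is approached as far as the arm can. A call with a number of a shift or a turn outside -1 to 1 is refused whole. A call with a gripper value outside its range is refused whole. "gripper" is the opening in per cent of the stroke, from 0 (shut) to 100 (fully open), set as the call begins (left out, the last holds). The fingers move at their own pace and stop on an object; "grip_force" is the grip in N (left out, the last holds). Time passes only in rows, so rows that do not move let the fingers close, or fill a call up. It gives the time, the measured TCP pose, the force and the opening at its end, in the units of the state.
- robot.read_state(): the state, without advancing time (a new reading comes with each control period).
- robot.read_camera(name): name is "scene" or "top" or "wrist"; returns a dict with "pixels" (480x640x3 uint8, blue, green, red), "intrinsics" (3x3 intrinsics, pixels), "T" (4x4, takes a point from camera to world coordinates). Camera axes: x right, y down, z forward; pixel columns grow to the right and rows downward; lengths in m; the calibration is good to about 2 mm. A picture is of the moment at which its call begins. There is no depth.
- robot.close_job(): hands the job in, once; it reports no verdict.
The state is a dict: "t": time; "q": joint angles; "dq": joint speeds; "joint_torque": joint torques, N m; "tool_pos": TCP position; "orientation": TCP orientation; "force": force on the tool from outside, world axes, zero at the start; "wrist_torque": the same for the moment, N m; "opening": finger opening in m.
Only numpy, scipy, OpenCV 4.12 (cv2) and the standard library are available. Lean on these libraries where they do the work, as an engineer would, in place of code of your own. Each camera call takes 0.05 s, during which the arm holds its last target.

### The job

Take the tall capped sample cell, the one with a groove round its foot, from the blue tray and push it upright, foot first, down into the well on top of the colorimeter, past the sprung ball in the well's side, until it clicks fully home; then let go. Leave the shorter capped vial standing where it is.

Things in the scene. Friction and masses are not known exactly. Their poses are not given: they have to be found in the camera images.
- cell_mid (a point): Tall sample cell, amber glass, 110 mm high, 70 g; point on its axis half-way up, z up. From the foot: taper 26 to 40 mm diameter at 9 mm; 40 mm band to 13; groove 13 to 27 mm (32 mm diameter at the bottom, centre 20 up); 40 mm body to 80; black cap, also 40, to 110. Grip the cap (centre 40 mm above the point): the lowest 48 mm go into the well. Stands on a tray, floor 6 mm up, rim 14.
- well (a point): Centre of the floor of the square well, 46 mm wide, 40 deep, in the flat top (72 mm high) of a white box 170 x 180 mm, fixed; floor 32 mm above the table, 30 mm off the box's middle. z up, x and y square to its walls. A black flared collar rises 8 mm round the mouth, 62 mm wide at its top. Home, the cell stands on the floor, its middle 55 mm above this point, pushed about 3 mm to -y by the ball.
- ball (a joint): Sprung steel ball, 12 mm diameter, slippery, out of the well's +y wall, its centre 20 mm above the floor. Value: m pushed back into the wall; 0 = fully out, nose 11 mm clear of the wall; stop 0.013. Spring 3 N at 0, plus 0.6 N per mm: the cell needs 3 to 10 N downwards, more than its weight. 0.004 to 0.011 under the cell's band, back to about 0.001 in its groove.
- short_vial_mid (a point): Shorter vial on the tray, to be left: same glass and cap, 75 mm high, 40 mm diameter, straight-sided, no groove; point on its axis half-way up. A white jar (60 mm diameter, 72 high) and a small beaker (54 mm diameter, 55 high) also stand on the tray; centres of the four at least 85 mm apart.
There are look-alikes about, which are no part of the job. What is shaped like the part that bears cell_mid but green or pink is not meant.

How it is judged:
At the end, for the whole second after the job is handed in: The tall cell stands in the well, fully down (its middle 50 to 59 mm above the well's floor), within 10 mm of the well's axis and 10 degrees of upright, at rest, with the ball sprung back out into its groove (ball value under 0.004) (z of cell_mid in the frame of well between 0.05 and 0.059 m and horizontal distance between cell_mid and well below 0.01 m and angle between cell_mid's own z axis and vertical below 0.175 rad and value of joint ball below 0.004 m and linear speed of cell below 0.02 m/s); the robot touches nothing.
It fails at once if the shorter vial is moved by more than 30 mm (distance of short_vial_mid from where it was at the start of the episode above 0.03 m).
It also fails if it takes over 51 s, if anything falls off the work surface, if the arm or the gripper's body presses on something with over 40 N, if the wrist force passes 120 N, or if a joint passes its speed limit or range.

## Working session

There is one attempt and no reset: what is moved stays moved. The work goes in short steps, Python scripts to look and compute and a tool call to move; the robot and the scene stay as the last step left them, time stands still between calls to the robot, and variables do not carry over. Pictures are saved under pics/ and viewed, and the job is handed in when it is done.

Besides the shell and the picture viewer there is one more tool, called after "Emit:" by a JSON object that holds its "api" and its "payload". arm_command: Moves the arm, as the interface text tells. Shift numbers are shares of 0.4 m and turn numbers shares of 0.5 rad, none past 1 either way. Its arguments: {"type":"object","properties":{"motion":{"type":"array","items":{"type":"object","properties":{"slide":{"type":"array","items":{"type":"number"}},"turn":{"type":"array","items":{"type":"number"}}}}},"gripper":{"type":"number"},"grip_force":{"type":"number"}},"required":["motion"]}

```bash
mkdir -p pics; cat > h.py <<'E'
import cv2,numpy as np
from plant import robot
def snap(n,tag):
    c=robot.read_camera(n); im=np.ascontiguousarray(c["pixels"]); cv2.imwrite(f"pics/{tag}.png",im)
    np.savez(f"pics/{tag}.npz",im=im,K=c["intrinsics"],T=c["T"]); return c
def load(tag):
    d=np.load(f"pics/{tag}.npz"); return d["im"],d["K"],d["T"]
def ray(tag,uv):
    _,K,T=load(tag); d=T[:3,:3]@np.linalg.solve(K,[uv[0],uv[1],1.]); return T[:3,3],d
def onz(tag,uv,z):
    o,d=ray(tag,uv); return o+d*(z-o[2])/d[2]
def proj(tag,p):
    _,K,T=load(tag); q=K@(T[:3,:3].T@(np.asarray(p)-T[:3,3])); return q[:2]/q[2]
E
python3 - <<'E'
from h import *
for n in("scene","top","wrist"): 
    c=snap(n,n+"0"); print(n,c["T"].round(3).tolist(),c["intrinsics"][0,0])
print(robot.read_state())
E
```

```text
scene [[0.523, 0.528, -0.669, 1.029], [0.852, -0.319, 0.415, -0.293], [0.005, -0.787, -0.616, 0.607], [0.0, 0.0, 0.0, 1.0]] 504.5632454932405
top [[0.024, -0.998, 0.056, 0.4], [-1.0, -0.025, -0.013, 0.065], [0.015, -0.055, -0.998, 0.801], [0.0, 0.0, 0.0, 1.0]] 438.95590567895556
wrist [[0.45, -0.852, -0.267, 0.344], [-0.893, -0.43, -0.133, -0.499], [-0.001, 0.298, -0.955, 0.385], [0.0, 0.0, 0.0, 1.0]] 374.42757978033654
{'t': 0.15, 'q': array([-1.18940927e+00,  1.30976988e-01,  1.48902905e+00, -8.23977542e-06,
        1.52295548e+00, -8.54033373e-02]), 'dq': array([-0.00216233, -0.00320987, -0.00281372, -0.00047696, -0.00040946,
        0.00055767]), 'joint_torque': array([ 1.29430151e-03, -5.60474396e+01, -4.92335522e+01,  7.69601483e-02,
        3.05943133e-02, -1.02410008e-04]), 'tool_pos': array([ 0.26996762, -0.53564594,  0.40393466]), 'orientation': array([-2.67430230e+00,  1.64700707e+00,  1.73525388e-03]), 'force': array([ 0.3067878 , -0.00786289, -0.22213135]), 'wrist_torque': array([-0.02302211, -0.01131153, -0.05494682]), 'opening': 0.09297457668452555}
```

View pics/scene0.png

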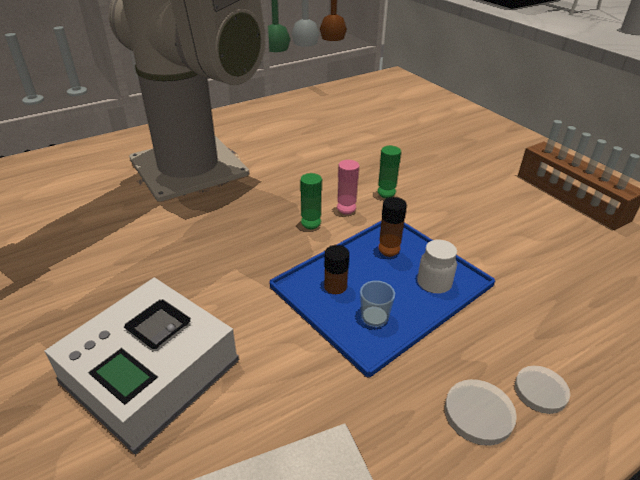

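View pics/top0.png

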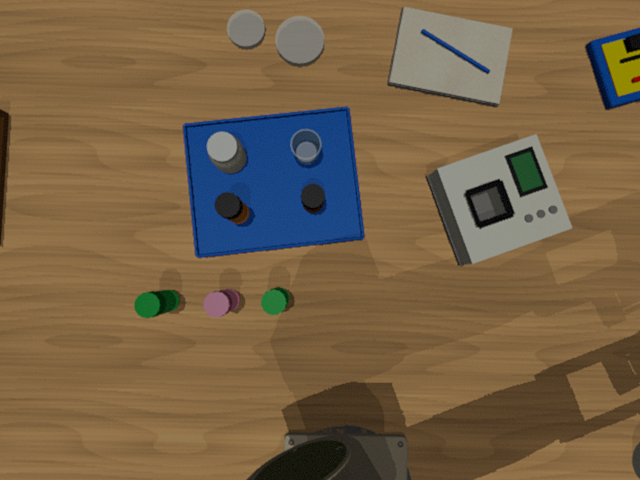

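View pics/wrist0.png

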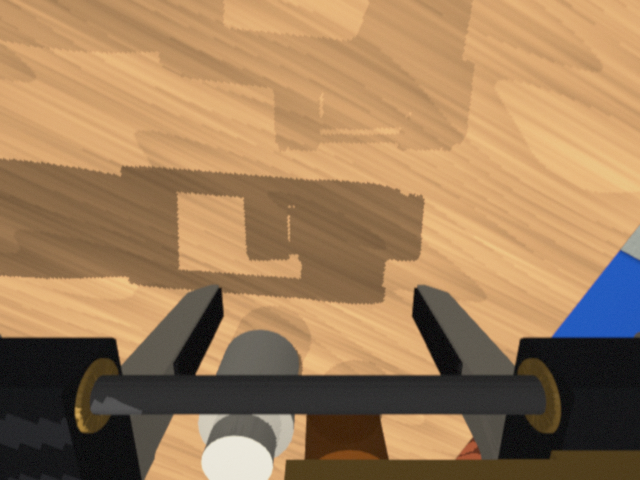

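```bash
python3 - <<'E'
from h import *
s,_,_=load("scene0");t,_,_=load("top0")
a=cv2.resize(s[185:305,310:470],(640,480),interpolation=cv2.INTER_CUBIC);cv2.imwrite("pics/c1.png",a)
a=np.hstack([cv2.resize(t[160:240,430:550],None,fx=4,fy=4,interpolation=cv2.INTER_CUBIC)[:, :400],cv2.resize(s[285:365,110:210],None,fx=4,fy=4,interpolation=cv2.INTER_CUBIC)]);cv2.imwrite("pics/c2.png",a)
for n,z0 in(("top0",None),):
    im,_,_=load(n); m=(im.max(2)<45).astype(np.uint8)
    cnt,_,st,ce=cv2.connectedComponentsWithStats(m)
    for i in range(1,cnt):
        if st[i,4]>150: print(st[i],ce[i])
E
```

```text
[624  34  16  18 219] [632.21004566  42.68493151]
[  0 110   8 130 459] [  2.73202614 162.05882353]
[505 147  42  49 427] [525.14754098 171.78454333]
[465 180  49  48 787] [490.37484117 202.58576874]
[302 184  22  29 496] [312.64516129 198.14717742]
[215 193  28  27 538] [228.68587361 205.64312268]
[ 249  426  117   54 3008] [309.52360372 458.01662234]
```

View pics/c1.png

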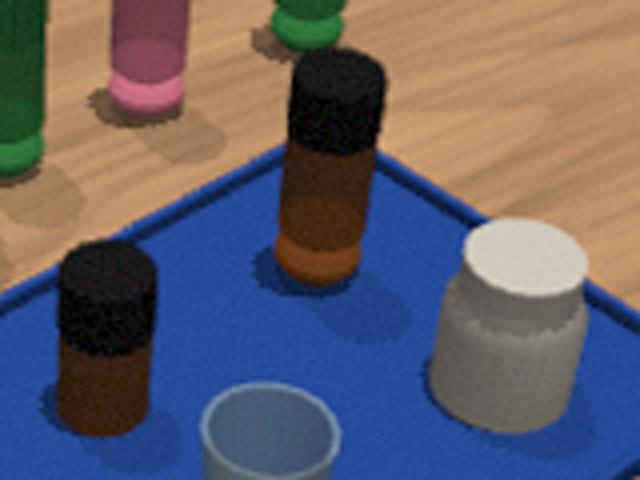

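View pics/c2.png

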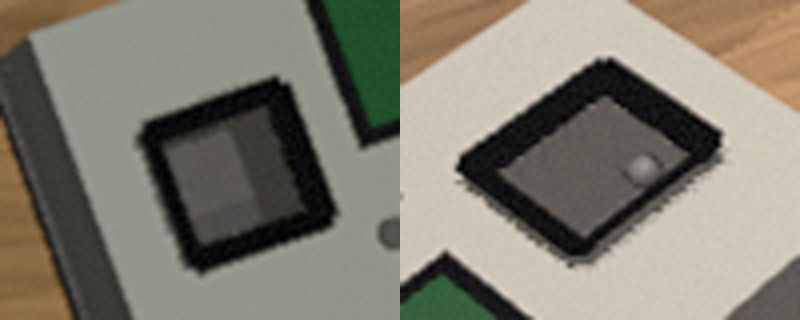

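```bash
cat >> h.py <<'E'
def tri(t1,u1,t2,u2):
    o1,d1=ray(t1,u1);o2,d2=ray(t2,u2)
    s=np.linalg.lstsq(np.c_[d1,-d2],o2-o1,rcond=None)[0]
    a,b=o1+s[0]*d1,o2+s[1]*d2; return (a+b)/2,np.linalg.norm(a-b)
def darks(tag,th=45):
    im,_,_=load(tag); m=(im.max(2)<th).astype(np.uint8)
    n,l,st,ce=cv2.connectedComponentsWithStats(m); return l,st,ce
def comp(tag,uv,th=45):
    l,st,ce=darks(tag,th)
    cs=[i for i in range(1,len(st)) if st[i,4]>100]
    i=min(cs,key=lambda i:np.hypot(*(ce[i]-uv))); m=(l==i).astype(np.uint8)
    c=max(cv2.findContours(m,0,1)[0],key=cv2.contourArea); M=cv2.moments(c)
    return c,np.array([M["m10"],M["m01"]])/M["m00"],st[i]
E
python3 - <<'E'
from h import *
for nm,a,b in(("tall",(229,205),(394,210)),("short",(313,198),(337,260))):
    ca,ua,sa=comp("top0",a);cb,ub,sb=comp("scene0",b)
    print(nm,ua,sa,ub,sb,tri("top0",ua,"scene0",ub))
for tag,uv in(("top0",(490,203)),("scene0",(158,324))):
    c,u,s=comp(tag,uv); print(tag,u,s)
    q=cv2.approxPolyDP(c,5,True)[:,0]; print(q.tolist())
    r=cv2.boxPoints(cv2.minAreaRect(c)); 
    for z in(.08,):
      for Q in (q,r):
        P=np.array([onz(tag,x,z) for x in Q]); print(z,P.round(4).tolist(),P.mean(0).round(4)); e=np.roll(P,-1,0)-P; print(np.linalg.norm(e,axis=1).round(4),np.degrees(np.arctan2(e[:,1],e[:,0])).round(1))
print("ball",onz("scene0",(170.5,327.5),.052))
E
```

```text
tall [228.7372549 205.6620915] [215 193  28  27 538] [393.33560754 210.32098765] [381 197  25  29 559] (array([0.49612029, 0.20077163, 0.10168331]), np.float64(0.00168387437053439))
short [312.59204505 198.18092221] [302 184  22  29 496] [336.34181287 259.61578947] [325 245  24  30 613] (array([0.51823021, 0.0680134 , 0.0647904 ]), np.float64(0.0002759091247102382))
top0 [489.03656869 203.19845067] [465 180  49  48 787]
[[499, 180], [466, 191], [480, 227], [512, 215]]
0.08 [[0.5546, -0.2424, 0.08], [0.5346, -0.1872, 0.08], [0.475, -0.2108, 0.08], [0.4964, -0.2642, 0.08]] [ 0.5151 -0.2262  0.08  ]
[0.0587 0.0641 0.0575 0.0621] [ 109.9 -158.3  -68.2   20.6]
0.08 [[0.5334, -0.1834, 0.08], [0.5584, -0.245, 0.08], [0.4966, -0.2684, 0.08], [0.472, -0.2069, 0.08]] [ 0.5151 -0.2259  0.08  ]
[0.0665 0.066  0.0662 0.0658] [ -68.  -159.3  111.8   21. ]
scene0 [156.86998203 323.67835031] [124 300  66  49 856]
[[162, 300], [124, 327], [152, 348], [189, 321]]
0.08 [[0.4761, -0.2074, 0.08], [0.4991, -0.2682, 0.08], [0.5545, -0.2468, 0.08], [0.5348, -0.1885, 0.08]] [ 0.5161 -0.2277  0.08  ]
[0.0651 0.0594 0.0615 0.0617] [ -69.2   21.2  108.7 -162.2]
0.08 [[0.4959, -0.2688, 0.08], [0.4611, -0.1946, 0.08], [0.535, -0.1859, 0.08], [0.5628, -0.2565, 0.08]] [ 0.5137 -0.2264  0.08  ]
[0.082  0.0744 0.0759 0.068 ] [ 115.1    6.7  -68.5 -169.5]
ball [ 0.50659384 -0.21010331  0.052     ]
```

Candidates: the tall amber cell at top (229,205) / scene (393,228), the short amber vial at top (313,198) / scene (336,270), and green/pink look-alikes at scene (311,200), (348,187) and (389,172). The crop shows the tall amber one has a black cap and a recessed foot. Its cap centre triangulates to z = 0.1017 against an expected 0.101, so it is the target.

The well centre is at about (0.5155, -0.2265). The ball is on the ~111° side, so the well's yaw is about 21°. The tool's present yaw suits both ends.

Emit:
{"api": "arm_command", "payload": {"motion": [{"slide": [-0.07, -0.067, 0]}, {"slide": [-0.07, -0.067, 0]}, {"slide": [-0.07, -0.067, 0]}, {"slide": [-0.07, -0.067, 0]}, {"slide": [-0.07, -0.067, 0]}], "gripper": 90, "grip_force": 25}}

```text
invalid input at $.motion[0]: expected keys slide, turn
```

Emit:
{"api": "arm_command", "payload": {"motion": [{"slide": [-0.07, -0.067, 0]}, {"slide": [-0.07, -0.067, 0]}, {"slide": [-0.07, -0.067, 0]}, {"slide": [-0.07, -0.067, 0]}, {"slide": [-0.07, -0.067, 0]}]}}

```text
invalid input at $.motion[0]: expected keys slide, turn
```

Emit:
{"api": "arm_command", "payload": {"motion": [{"slide": [-0.07, -0.067, 0]}, {"slide": [-0.07, -0.067, 0]}, {"slide": [-0.07, -0.067, 0]}, {"slide": [-0.07, -0.067, 0]}, {"slide": [-0.07, -0.067, 0]}]}}

```text
invalid input at $.motion[0]: expected keys slide, turn
```

Emit:
{"api": "arm_command", "payload": {"motion": [{"slide": [-0.07, -0.067, 0]}, {"slide": [-0.07, -0.067, 0]}, {"slide": [-0.07, -0.067, 0]}, {"slide": [0, 0, 0]}, {"slide": [0, 0, 0]}]}}

```text
invalid input at $.motion[0]: expected keys slide, turn
```

Emit:
{"api": "arm_command", "payload": {"motion": [{"slide": [-0.07, -0.067, 0], "turn": [0, 0, 0]}, {"slide": [-0.07, -0.067, 0], "turn": [0, 0, 0]}, {"slide": [-0.07, -0.067, 0], "turn": [0, 0, 0]}, {"slide": [-0.07, -0.067, 0], "turn": [0, 0, 0]}, {"slide": [-0.07, -0.067, 0], "turn": [0, 0, 0]}], "gripper": 90, "grip_force": 25}}

```text
t: 0.57
tool_pos: [0.3267, -0.3488, 0.4042]
orientation: [-2.674, 1.648, 0.001]
force: [0.5, 0.9, -0.0]
opening: 0.0836
```

Emit:
{"api": "arm_command", "payload": {"motion": [{"slide": [-0.07, -0.067, 0], "turn": [0, 0, 0]}, {"slide": [-0.07, -0.067, 0], "turn": [0, 0, 0]}, {"slide": [-0.07, -0.067, 0], "turn": [0, 0, 0]}, {"slide": [-0.07, -0.067, 0], "turn": [0, 0, 0]}, {"slide": [-0.07, -0.067, 0], "turn": [0, 0, 0]}]}}

```text
t: 0.98
tool_pos: [0.3833, -0.1633, 0.4046]
orientation: [-2.675, 1.648, -0.0]
force: [0.3, -1.0, -0.5]
opening: 0.0835
```

Emit:
{"api": "arm_command", "payload": {"motion": [{"slide": [-0.07, -0.067, 0], "turn": [0, 0, 0]}, {"slide": [-0.07, -0.067, 0], "turn": [0, 0, 0]}, {"slide": [-0.07, -0.067, 0], "turn": [0, 0, 0]}, {"slide": [-0.07, -0.067, 0], "turn": [0, 0, 0]}, {"slide": [-0.07, -0.067, 0], "turn": [0, 0, 0]}]}}

```text
t: 1.4
tool_pos: [0.4399, 0.0222, 0.4047]
orientation: [-2.675, 1.647, -0.001]
force: [0.8, -0.1, 0.5]
opening: 0.0838
```

Emit:
{"api": "arm_command", "payload": {"motion": [{"slide": [-0.07, -0.067, 0], "turn": [0, 0, 0]}, {"slide": [-0.07, -0.067, 0], "turn": [0, 0, 0]}, {"slide": [-0.07, -0.067, 0], "turn": [0, 0, 0]}, {"slide": [0, 0, 0], "turn": [0, 0, 0]}, {"slide": [0, 0, 0], "turn": [0, 0, 0]}]}}

```text
t: 1.82
tool_pos: [0.4739, 0.1332, 0.404]
orientation: [2.677, -1.642, -0.002]
force: [-0.1, 0.2, 0.5]
opening: 0.0837
```

```bash
cat >> h.py <<'E'
def need(p):
    from scipy.spatial.transform import Rotation as R
    s=robot.read_state(); r=R.from_rotvec(s["orientation"]).as_matrix()
    d=r.T@(np.asarray(p)-s["tool_pos"]); print("pos",s["tool_pos"].round(4),"z",r[:,2].round(4),"shares",(d/.4).round(4),"t",s["t"],"F",s["force"].round(1))
E
python3 - <<'E'
from h import *
need([.4961,.2008,.27])
snap("wrist","wrist1");snap("scene","scene1")
E
```

```text
pos [0.4739 0.1332 0.404 ] z [-1.6e-03 -2.0e-04 -1.0e+00] shares [-0.1252 -0.1266  0.335 ] t 1.8167 F [-0.1  0.2  0.5]
```

View pics/wrist1.png

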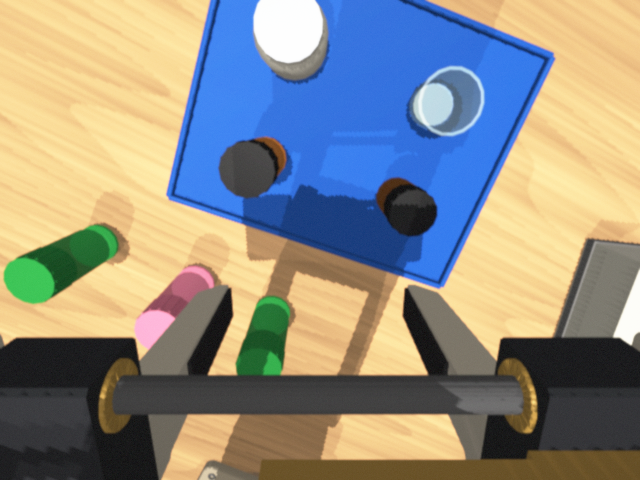

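View pics/scene1.png

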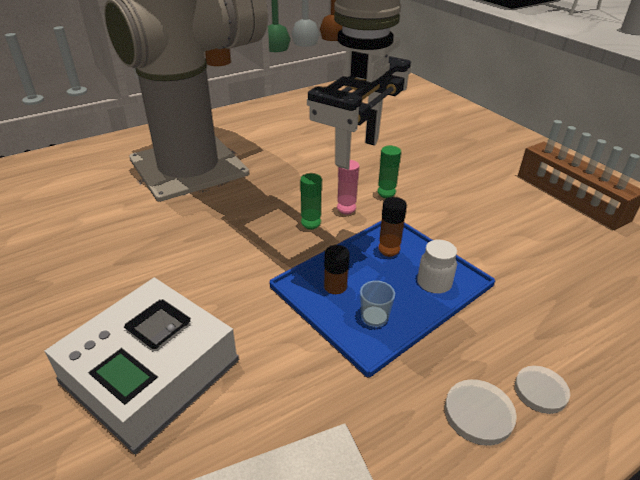

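The wrist view shows the tall cell's cap top at about (248,168), with its amber foot behind at (272,158), and the short vial at (410,210). I'll check the cap centre from this view.

```bash
python3 - <<'E'
from h import *
im,_,_=load("wrist1")
sub=im[130:205,210:295].astype(int); m=((sub.max(2)<95)&(sub.max(2)-sub.min(2)<20)).astype(np.uint8)
m=cv2.morphologyEx(m,cv2.MORPH_OPEN,np.ones((3,3),np.uint8))
c=max(cv2.findContours(m,0,1)[0],key=cv2.contourArea); (u,v),r=cv2.minEnclosingCircle(c); e=cv2.fitEllipse(c); print(u+210,v+130,r,e)
for p in((u+210,v+130),(e[0][0]+210,e[0][1]+130),(248,168)): print(onz("wrist1",p,.116))
print(proj("wrist1",[.4961,.2008,.116]))
E
```

```text
248.82472229003906 167.79704666137695 29.070219039916992 ((38.51200866699219, 38.127193450927734), (54.33396530151367, 57.244537353515625), 63.93868637084961)
[0.49800363 0.19970335 0.116     ]
[0.49769019 0.19980756 0.116     ]
[0.49760689 0.20016812 0.116     ]
[246.33079074 169.50081361]
```

Emit:
{"api": "arm_command", "payload": {"motion": [{"slide": [-0.031, -0.032, 0], "turn": [0, 0, 0]}, {"slide": [-0.031, -0.032, 0], "turn": [0, 0, 0]}, {"slide": [-0.031, -0.032, 0], "turn": [0, 0, 0]}, {"slide": [-0.031, -0.032, 0], "turn": [0, 0, 0]}, {"slide": [0, 0, 0.06], "turn": [0, 0, 0]}]}}

```text
t: 2.33
tool_pos: [0.4994, 0.1994, 0.3858]
orientation: [-2.668, 1.645, -0.009]
force: [1.8, -0.3, 0.9]
opening: 0.0838
```

Emit:
{"api": "arm_command", "payload": {"motion": [{"slide": [0, 0, 0.05], "turn": [0, 0, 0]}, {"slide": [0, 0, 0.05], "turn": [0, 0, 0]}, {"slide": [0, 0, 0], "turn": [0, 0, 0]}, {"slide": [0, 0, 0], "turn": [0, 0, 0]}, {"slide": [0, 0, 0], "turn": [0, 0, 0]}]}}

```text
t: 2.75
tool_pos: [0.4979, 0.1978, 0.3422]
orientation: [-2.673, 1.649, -0.002]
force: [0.5, 0.9, -0.2]
opening: 0.0837
```

```bash
python3 - <<'E'
from h import *
need([.497,.2005,.27])
snap("wrist","wrist2");snap("scene","scene2")
E
```

```text
pos [0.4979 0.1978 0.3422] z [ 1.4e-03  3.0e-04 -1.0e+00] shares [-0.0071 -0.0009  0.1804] t 2.75 F [ 0.5  0.9 -0.2]
```

View pics/wrist2.png

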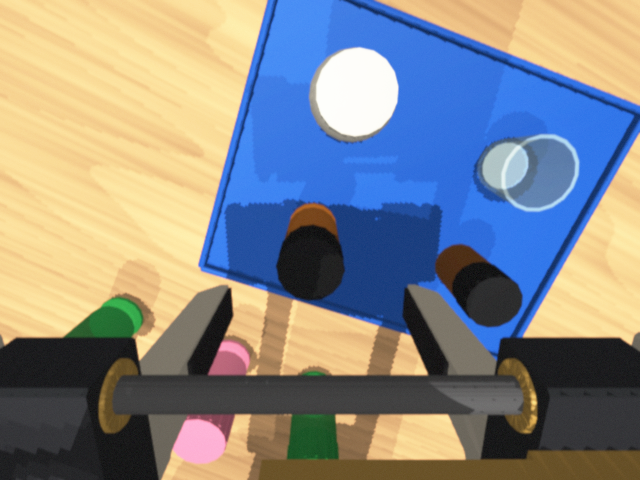

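The cap is at (311,265), almost centred between the fingers. The -3 mm correction along tool x agrees with this, so I'm descending.

Emit:
{"api": "arm_command", "payload": {"motion": [{"slide": [-0.007, -0.001, 0.02], "turn": [0, 0, 0]}, {"slide": [0, 0, 0.04], "turn": [0, 0, 0]}, {"slide": [0, 0, 0.04], "turn": [0, 0, 0]}, {"slide": [0, 0, 0.04], "turn": [0, 0, 0]}, {"slide": [0, 0, 0], "turn": [0, 0, 0]}]}}

```text
t: 3.27
tool_pos: [0.4952, 0.2012, 0.2815]
orientation: [2.672, -1.645, -0.005]
force: [0.1, 0.2, -1.0]
opening: 0.084
```

Emit:
{"api": "arm_command", "payload": {"motion": [{"slide": [0, 0, 0.02], "turn": [0, 0, 0]}, {"slide": [0, 0, 0.015], "turn": [0, 0, 0]}, {"slide": [0, 0, 0], "turn": [0, 0, 0]}, {"slide": [0, 0, 0], "turn": [0, 0, 0]}, {"slide": [0, 0, 0], "turn": [0, 0, 0]}]}}

```text
t: 3.68
tool_pos: [0.4968, 0.2015, 0.2715]
orientation: [-2.674, 1.647, -0.001]
force: [0.5, 0.5, -0.1]
opening: 0.0835
```

```bash
python3 - <<'E'
from h import *
need([.497,.2005,.27])
snap("wrist","wrist3");snap("scene","scene3")
a,_,_=load("wrist3");b,_,_=load("scene3")
cv2.imwrite("pics/w3.png",np.hstack([cv2.resize(a,(400,300)),cv2.resize(b[120:300,300:500],(400,300))]))
E
```

```text
pos [0.4968 0.2015 0.2715] z [ 1.1e-03  3.0e-04 -1.0e+00] shares [0.0024 0.0007 0.0037] t 3.6833 F [ 0.5  0.5 -0.1]
```

View pics/w3.png

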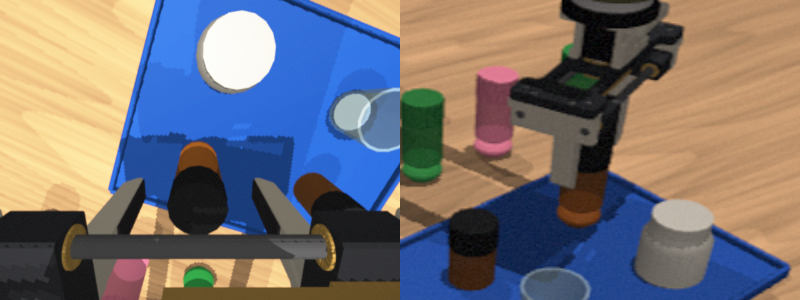

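The cap stands between the fingers, so I'm closing.

Emit:
{"api": "arm_command", "payload": {"motion": [{"slide": [0.002, 0, 0.003], "turn": [0, 0, 0]}, {"slide": [0, 0, 0], "turn": [0, 0, 0]}, {"slide": [0, 0, 0], "turn": [0, 0, 0]}, {"slide": [0, 0, 0], "turn": [0, 0, 0]}, {"slide": [0, 0, 0], "turn": [0, 0, 0]}], "gripper": 0, "grip_force": 30}}

```text
t: 4.2
tool_pos: [0.4969, 0.2007, 0.2696]
orientation: [-2.675, 1.647, -0.0]
force: [0.1, -0.2, -0.4]
opening: 0.0549
```

Emit:
{"api": "arm_command", "payload": {"motion": [{"slide": [0, 0, 0], "turn": [0, 0, 0]}, {"slide": [0, 0, 0], "turn": [0, 0, 0]}, {"slide": [0, 0, 0], "turn": [0, 0, 0]}, {"slide": [0, 0, 0], "turn": [0, 0, 0]}, {"slide": [0, 0, 0], "turn": [0, 0, 0]}]}}

```text
t: 4.62
tool_pos: [0.4969, 0.2007, 0.2695]
orientation: [2.675, -1.647, -0.0]
force: [0.7, 0.3, -0.1]
opening: 0.0395
```

Held at 39.5 mm, against a 40 mm cap. Lifting now.

Emit:
{"api": "arm_command", "payload": {"motion": [{"slide": [0, 0, -0.02], "turn": [0, 0, 0]}, {"slide": [0, 0, -0.05], "turn": [0, 0, 0]}, {"slide": [0, 0, -0.08], "turn": [0, 0, 0]}, {"slide": [0, 0, -0.08], "turn": [0, 0, 0]}, {"slide": [0, 0, -0.06], "turn": [0, 0, 0]}]}}

```text
t: 5.03
tool_pos: [0.497, 0.2007, 0.3888]
orientation: [-2.674, 1.647, -0.002]
force: [0.7, 0.7, 0.9]
opening: 0.0397
```

Emit:
{"api": "arm_command", "payload": {"motion": [{"slide": [0, 0, -0.02], "turn": [0, 0, 0]}, {"slide": [0, 0, 0], "turn": [0, 0, 0]}, {"slide": [0, 0, 0], "turn": [0, 0, 0]}, {"slide": [0, 0, 0], "turn": [0, 0, 0]}, {"slide": [0, 0, 0], "turn": [0, 0, 0]}]}}

```text
t: 5.45
tool_pos: [0.4963, 0.2005, 0.3911]
orientation: [2.673, -1.646, -0.004]
force: [-0.4, -0.3, -0.5]
opening: 0.0397
```

```bash
python3 - <<'E'
from h import *
need([.5161,-.228,.385])
snap("scene","scene4")
b,_,_=load("scene4")
cv2.imwrite("pics/w4.png",cv2.resize(b[60:300,270:510],(600,600)))
E
```

```text
pos [0.4963 0.2005 0.3911] z [-0.0037 -0.0011 -1.    ] shares [0.9789 0.4379 0.0163] t 5.45 F [-0.4 -0.3 -0.5]
```

View pics/w4.png

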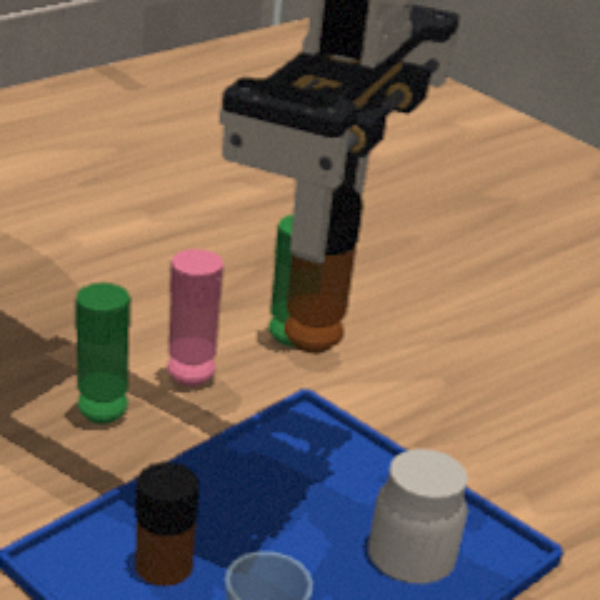

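The cell hangs upright, and the groove shows at (315,322) in the crop. Next I carry it over to the well.

Emit:
{"api": "arm_command", "payload": {"motion": [{"slide": [0.04, 0.018, 0], "turn": [0, 0, 0]}, {"slide": [0.06, 0.027, 0], "turn": [0, 0, 0]}, {"slide": [0.07, 0.031, 0], "turn": [0, 0, 0]}, {"slide": [0.07, 0.031, 0], "turn": [0, 0, 0]}, {"slide": [0.07, 0.031, 0], "turn": [0, 0, 0]}]}}

```text
t: 5.92
tool_pos: [0.503, 0.064, 0.3922]
orientation: [2.675, -1.646, -0.003]
force: [1.0, 0.5, -0.2]
opening: 0.0397
```

Emit:
{"api": "arm_command", "payload": {"motion": [{"slide": [0.07, 0.031, 0], "turn": [0, 0, 0]}, {"slide": [0.07, 0.031, 0], "turn": [0, 0, 0]}, {"slide": [0.07, 0.031, 0], "turn": [0, 0, 0]}, {"slide": [0.07, 0.031, 0], "turn": [0, 0, 0]}, {"slide": [0.07, 0.031, 0], "turn": [0, 0, 0]}]}}

```text
t: 6.33
tool_pos: [0.5106, -0.0893, 0.3923]
orientation: [2.675, -1.647, -0.003]
force: [-0.6, 0.4, -0.8]
opening: 0.039
```

Emit:
{"api": "arm_command", "payload": {"motion": [{"slide": [0.07, 0.031, 0], "turn": [0, 0, 0]}, {"slide": [0.07, 0.031, 0], "turn": [0, 0, 0]}, {"slide": [0.07, 0.031, 0], "turn": [0, 0, 0]}, {"slide": [0.05, 0.022, 0], "turn": [0, 0, 0]}, {"slide": [0.03, 0.013, 0], "turn": [0, 0, 0]}]}}

```text
t: 6.75
tool_pos: [0.517, -0.2168, 0.3921]
orientation: [2.673, -1.65, -0.003]
force: [1.1, 0.7, -2.1]
opening: 0.0397
```

Emit:
{"api": "arm_command", "payload": {"motion": [{"slide": [0, 0, 0], "turn": [0, 0, 0]}, {"slide": [0, 0, 0], "turn": [0, 0, 0]}, {"slide": [0, 0, 0], "turn": [0, 0, 0]}, {"slide": [0, 0, 0], "turn": [0, 0, 0]}, {"slide": [0, 0, 0], "turn": [0, 0, 0]}]}}

```text
t: 7.17
tool_pos: [0.5177, -0.2133, 0.3936]
orientation: [-2.676, 1.645, 0.0]
force: [0.1, -0.0, -1.4]
opening: 0.0398
```

```bash
python3 - <<'E'
from h import *
need([.5161,-.228,.365])
for n in ("wrist","scene","top"): snap(n,n+"5")
a,_,_=load("wrist5");b,_,_=load("scene5")
cv2.imwrite("pics/w5.png",np.hstack([cv2.resize(a,(400,300)),cv2.resize(b[150:390,40:360],(400,300))]))
E
```

```text
pos [ 0.5177 -0.2133  0.3936] z [ 1.e-04  2.e-04 -1.e+00] shares [0.031  0.0201 0.0714] t 7.1667 F [ 0.1 -0.  -1.4]
```

View pics/w5.png

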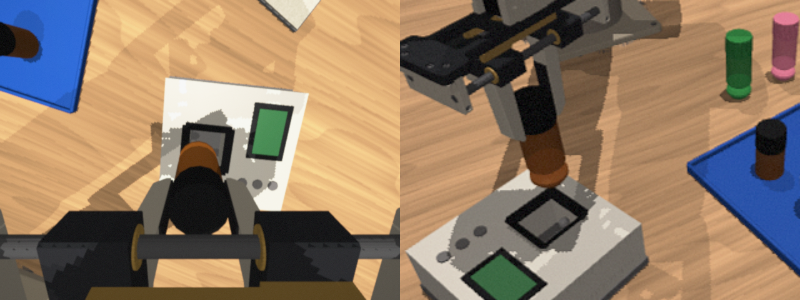

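View pics/top5.png

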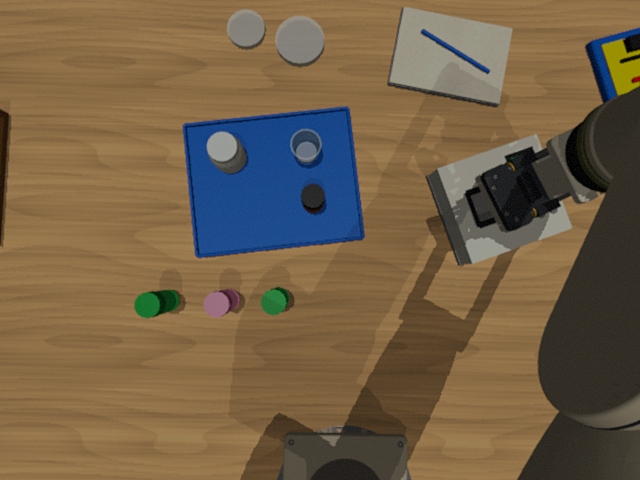

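In the scene crop the cell may hang a little tilted. I'll compare its image axis with a vertical line through the grasp point.

```bash
python3 - <<'E'
from h import *
s=robot.read_state(); p=s["tool_pos"]; g=p-[0,0,.167]
for tag in("scene5","wrist5"):
    im,_,_=load(tag); hsv=cv2.cvtColor(im,cv2.COLOR_BGR2HSV)
    f=g-[0,0,.0965]; c0=proj(tag,f+[0,0,.04]); 
    m=((hsv[...,0]<14)&(hsv[...,1]>190)).astype(np.uint8)
    if tag=="wrist5": pass
    m=cv2.morphologyEx(m,cv2.MORPH_OPEN,np.ones((3,3),np.uint8))
    n,l,st,ce=cv2.connectedComponentsWithStats(m)
    i=min([k for k in range(1,n) if st[k,4]>200],key=lambda k:np.hypot(*(ce[k]-c0)))
    ys,xs=np.nonzero(l==i); pts=np.c_[xs,ys].astype(float); mu=pts.mean(0); w,V=np.linalg.eigh(np.cov((pts-mu).T)); a=V[:,1]; a*=np.sign(a[1])
    e=proj(tag,f)-proj(tag,f+[0,0,.08]); e/=np.linalg.norm(e)
    print(tag,st[i],"centroid",mu.round(1),"axis deg",np.degrees(np.arctan2(*a[::-1])),"vertical deg",np.degrees(np.arctan2(*e[::-1])),"pred mid",c0.round(1),"foot",proj(tag,f).round(1))
a,_,_=load("wrist5");b,_,_=load("scene5")
for tag in("scene5","wrist5"):
    im,_,_=load(tag)
    for z in(0,.02,.04,.06,.08):
        q=proj(tag,g-[0,0,.0965-z]); cv2.circle(im,tuple(int(x) for x in q.round()),1,(0,255,0),-1)
    np.save("/tmp/"+tag,im)
cv2.imwrite("pics/w6.png",np.hstack([cv2.resize(np.load("/tmp/wrist5.npy")[160:400,240:400],(400,600)),cv2.resize(np.load("/tmp/scene5.npy")[200:350,100:200],(400,600))]))
E
```

```text
Traceback (most recent call last):
ValueError: min() iterable argument is empty
```

```bash
cat > ax.py <<'E'
from h import *
def ax(tag,fz=.0965,out=None):
    s=robot.read_state(); g=s["tool_pos"]-[0,0,.167]; f=g-[0,0,fz]
    im,_,_=load(tag); I=im.astype(int); c0=proj(tag,f+[0,0,.04])
    m=((I[...,2]>1.9*I[...,0])&(I[...,2]-I[...,0]>25)&(I[...,2]<170)&(I[...,1]<.62*I[...,2])).astype(np.uint8)
    m=cv2.morphologyEx(m,cv2.MORPH_OPEN,np.ones((3,3),np.uint8))
    n,l,st,ce=cv2.connectedComponentsWithStats(m)
    i=min([k for k in range(1,n) if st[k,4]>200],key=lambda k:np.hypot(*(ce[k]-c0)))
    ys,xs=np.nonzero(l==i); pts=np.c_[xs,ys].astype(float); mu=pts.mean(0); a=np.linalg.eigh(np.cov((pts-mu).T))[1][:,1]; a*=np.sign(a[1])
    e=proj(tag,f)-proj(tag,f+[0,0,.08]); e/=np.linalg.norm(e)
    print(tag,st[i],"centroid",mu.round(1),"axis",np.degrees(np.arctan2(*a[::-1])).round(1),"vertical",np.degrees(np.arctan2(*e[::-1])).round(1),"pred mid",c0.round(1),"foot",proj(tag,f).round(1))
    for z in(0,.02,.04,.06,.08): cv2.circle(im,tuple(int(x) for x in proj(tag,f+[0,0,z]).round()),1,(0,255,0),-1)
    return im,(l==i)
E
python3 - <<'E'
from ax import *
a,_=ax("wrist5");b,_=ax("scene5")
cv2.imwrite("pics/w6.png",np.hstack([cv2.resize(a[200:400,250:400],(400,600)),cv2.resize(b[200:350,100:200],(400,600))]))
E
```

```text
wrist5 [ 284  227   70   53 2319] centroid [316.7 251.4] axis 6.5 vertical -89.9 pred mid [317.2 270.4] foot [317.2 248.6]
scene5 [ 138  254   36   46 1178] centroid [155.8 277.1] axis 75.3 vertical 75.8 pred mid [155. 272.] foot [160.6 294.3]
```

View pics/w6.png

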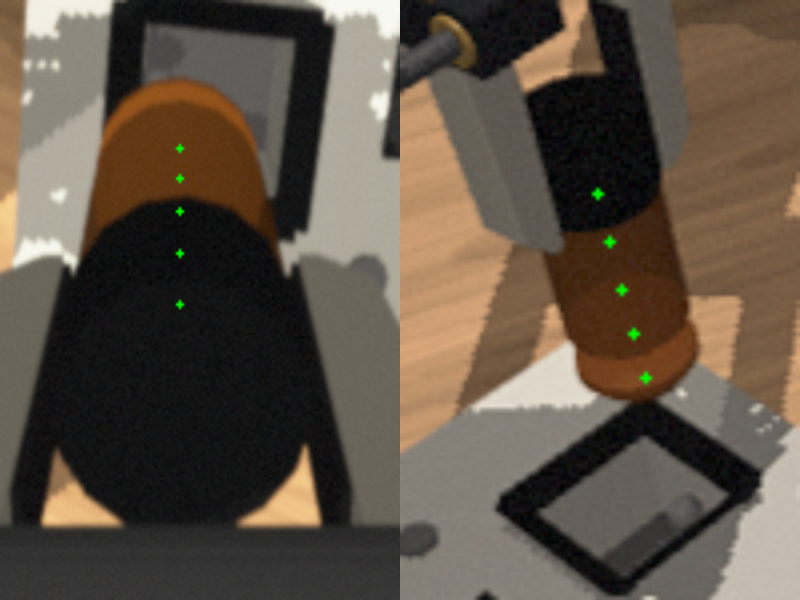

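The cell hangs upright on the predicted axis to within about 2 mm. I'm aligning over the well and lowering until the foot is just above the collar.

Emit:
{"api": "arm_command", "payload": {"motion": [{"slide": [0.015, 0.01, 0.02], "turn": [0, 0, 0]}, {"slide": [0.016, 0.01, 0.04], "turn": [0, 0, 0]}, {"slide": [0, 0, 0.035], "turn": [0, 0, 0]}, {"slide": [0, 0, 0.01], "turn": [0, 0, 0]}, {"slide": [0, 0, 0], "turn": [0, 0, 0]}]}}

```text
t: 7.73
tool_pos: [0.5153, -0.2291, 0.3494]
orientation: [2.675, -1.648, -0.006]
force: [0.9, -0.2, -1.4]
opening: 0.0399
```

Emit:
{"api": "arm_command", "payload": {"motion": [{"slide": [0, 0, 0], "turn": [0, 0, 0]}, {"slide": [0, 0, 0], "turn": [0, 0, 0]}, {"slide": [0, 0, 0], "turn": [0, 0, 0]}, {"slide": [0, 0, 0], "turn": [0, 0, 0]}, {"slide": [0, 0, 0], "turn": [0, 0, 0]}]}}

```text
t: 8.15
tool_pos: [0.5161, -0.2291, 0.3523]
orientation: [-2.675, 1.647, -0.002]
force: [0.9, -0.7, -1.4]
opening: 0.0394
```

```bash
python3 - <<'E'
from ax import *
need([.516,-.228,.2955])
for n in ("wrist","scene"): snap(n,n+"7")
a,_=ax("wrist7");b,_=ax("scene7")
cv2.imwrite("pics/w7.png",np.hstack([cv2.resize(a[160:400,230:410],(400,533)),cv2.resize(b[240:373,110:210],(400,533))]))
E
```

```text
pos [ 0.5161 -0.2291  0.3523] z [ 1.e-03 -6.e-04 -1.e+00] shares [-0.0028 -0.0009  0.1419] t 8.15 F [ 0.9 -0.7 -1.4]
wrist7 [ 281  227   73   55 2389] centroid [316.5 252.1] axis 179.5 vertical -89.6 pred mid [316. 270.] foot [316.1 248.4]
scene7 [135 295  34  31 802] centroid [151.5 309.6] axis 152.1 vertical 74.6 pred mid [149.1 298.9] foot [154.8 319.6]
```

View pics/w7.png

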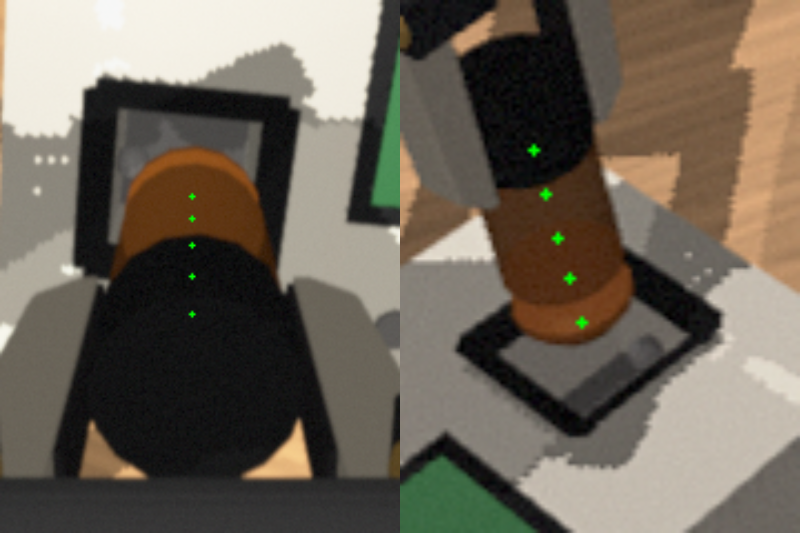

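The foot hangs at the collar's centre, about 9 mm above its rim. I'm lowering slowly and watching the force.

Emit:
{"api": "arm_command", "payload": {"motion": [{"slide": [-0.002, 0, 0.014], "turn": [0, 0, 0]}, {"slide": [0, 0, 0.014], "turn": [0, 0, 0]}, {"slide": [0, 0, 0.014], "turn": [0, 0, 0]}, {"slide": [0, 0, 0.014], "turn": [0, 0, 0]}, {"slide": [0, 0, 0], "turn": [0, 0, 0]}], "grip_force": 40}}

```text
t: 8.67
tool_pos: [0.515, -0.2281, 0.327]
orientation: [2.675, -1.647, -0.005]
force: [-0.1, 0.4, -0.8]
opening: 0.0398
```

Emit:
{"api": "arm_command", "payload": {"motion": [{"slide": [0, 0, 0], "turn": [0, 0, 0]}, {"slide": [0, 0, 0], "turn": [0, 0, 0]}, {"slide": [0, 0, 0], "turn": [0, 0, 0]}, {"slide": [0, 0, 0], "turn": [0, 0, 0]}, {"slide": [0, 0, 0], "turn": [0, 0, 0]}]}}

```text
t: 9.08
tool_pos: [0.5157, -0.2285, 0.3295]
orientation: [-2.675, 1.647, -0.001]
force: [0.0, 0.0, -0.6]
opening: 0.0395
```

Emit:
{"api": "arm_command", "payload": {"motion": [{"slide": [0, 0, 0.008], "turn": [0, 0, 0]}, {"slide": [0, 0, 0.008], "turn": [0, 0, 0]}, {"slide": [0, 0, 0.008], "turn": [0, 0, 0]}, {"slide": [0, 0, 0.008], "turn": [0, 0, 0]}, {"slide": [0, 0, 0], "turn": [0, 0, 0]}]}}

```text
t: 9.5
tool_pos: [0.5155, -0.2286, 0.3156]
orientation: [2.674, -1.647, -0.0]
force: [-1.1, -1.8, 0.5]
opening: 0.0399
```

Emit:
{"api": "arm_command", "payload": {"motion": [{"slide": [0, 0, 0.006], "turn": [0, 0, 0]}, {"slide": [0, 0, 0.006], "turn": [0, 0, 0]}, {"slide": [0, 0, 0.006], "turn": [0, 0, 0]}, {"slide": [0, 0, 0.006], "turn": [0, 0, 0]}, {"slide": [0, 0, 0], "turn": [0, 0, 0]}]}}

```text
t: 9.92
tool_pos: [0.5161, -0.2288, 0.3074]
orientation: [2.675, -1.647, 0.004]
force: [3.0, -3.5, 1.0]
opening: 0.0397
```

Emit:
{"api": "arm_command", "payload": {"motion": [{"slide": [0, 0, 0.005], "turn": [0, 0, 0]}, {"slide": [0, 0, 0.005], "turn": [0, 0, 0]}, {"slide": [0, 0, 0.005], "turn": [0, 0, 0]}, {"slide": [0, 0, 0.005], "turn": [0, 0, 0]}, {"slide": [0, 0, 0], "turn": [0, 0, 0]}]}}

```text
t: 10.33
tool_pos: [0.515, -0.2284, 0.2969]
orientation: [2.674, -1.647, -0.004]
force: [1.9, -4.1, -7.4]
opening: 0.0397
```

Emit:
{"api": "arm_command", "payload": {"motion": [{"slide": [0, 0, 0.005], "turn": [0, 0, 0]}, {"slide": [0, 0, 0.005], "turn": [0, 0, 0]}, {"slide": [0, 0, 0.003], "turn": [0, 0, 0]}, {"slide": [0, 0, 0], "turn": [0, 0, 0]}, {"slide": [0, 0, 0], "turn": [0, 0, 0]}]}}

```text
t: 10.75
tool_pos: [0.5156, -0.2283, 0.2954]
orientation: [-2.675, 1.647, 0.0]
force: [-5.7, 1.0, 15.0]
opening: 0.0395
```

The tool stopped at z = 0.2954 (home predicted at 0.2955) with 15 N upwards, so the cell appears to be on the floor. I'll look before releasing.

```bash
python3 - <<'E'
from ax import *
need([.516,-.228,.2955])
for n in ("wrist","scene"): snap(n,n+"8")
a,_,_=load("wrist8");b,_,_=load("scene8")
cv2.imwrite("pics/w8.png",np.hstack([cv2.resize(a[160:400,230:410],(400,533)),cv2.resize(b[240:373,110:210],(400,533))]))
E
```

```text
pos [ 0.5156 -0.2283  0.2954] z [-0.e+00  2.e-04 -1.e+00] shares [-0.0002 -0.0013 -0.0003] t 10.75 F [-5.7  1.  15. ]
```

View pics/w8.png

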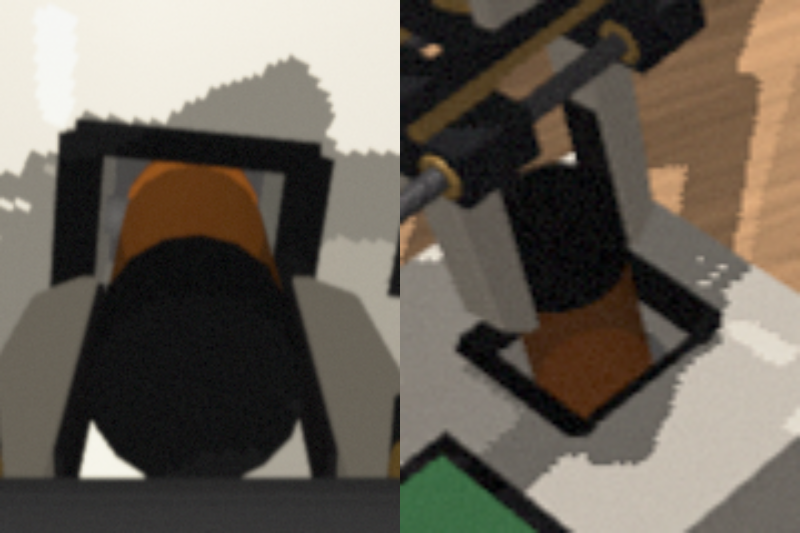

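The cell is deep in the well and upright. I'm releasing and retreating straight up.

Emit:
{"api": "arm_command", "payload": {"motion": [{"slide": [0, 0, 0], "turn": [0, 0, 0]}, {"slide": [0, 0, 0], "turn": [0, 0, 0]}, {"slide": [0, 0, 0], "turn": [0, 0, 0]}, {"slide": [0, 0, 0], "turn": [0, 0, 0]}, {"slide": [0, 0, 0], "turn": [0, 0, 0]}], "gripper": 85}}

```text
t: 11.27
tool_pos: [0.5154, -0.2282, 0.293]
orientation: [-2.675, 1.647, 0.002]
force: [0.2, 0.0, -0.5]
opening: 0.0682
```

Emit:
{"api": "arm_command", "payload": {"motion": [{"slide": [0, 0, 0], "turn": [0, 0, 0]}, {"slide": [0, 0, -0.01], "turn": [0, 0, 0]}, {"slide": [0, 0, -0.03], "turn": [0, 0, 0]}, {"slide": [0, 0, -0.06], "turn": [0, 0, 0]}, {"slide": [0, 0, -0.08], "turn": [0, 0, 0]}]}}

```text
t: 11.68
tool_pos: [0.5148, -0.228, 0.3646]
orientation: [2.675, -1.647, -0.007]
force: [-0.1, 0.4, -0.4]
opening: 0.0787
```

Emit:
{"api": "arm_command", "payload": {"motion": [{"slide": [0, 0, -0.08], "turn": [0, 0, 0]}, {"slide": [0, 0, -0.05], "turn": [0, 0, 0]}, {"slide": [0, 0.07, 0], "turn": [0, 0, 0]}, {"slide": [0, 0.08, 0], "turn": [0, 0, 0]}, {"slide": [0, 0.08, 0], "turn": [0, 0, 0]}]}}

```text
t: 12.1
tool_pos: [0.4328, -0.2699, 0.4195]
orientation: [2.676, -1.645, 0.004]
force: [0.0, -0.5, -0.5]
opening: 0.079
```

Emit:
{"api": "arm_command", "payload": {"motion": [{"slide": [0, 0.07, 0], "turn": [0, 0, 0]}, {"slide": [0, 0, 0], "turn": [0, 0, 0]}, {"slide": [0, 0, 0], "turn": [0, 0, 0]}, {"slide": [0, 0, 0], "turn": [0, 0, 0]}, {"slide": [0, 0, 0], "turn": [0, 0, 0]}]}}

```text
t: 12.52
tool_pos: [0.409, -0.2821, 0.4181]
orientation: [-2.675, 1.646, -0.001]
force: [0.6, -0.7, -0.2]
opening: 0.0788
```

```bash
python3 - <<'E'
from ax import *
need([.516,-.228,.2955])
for n in ("top","scene","wrist"): snap(n,n+"9")
a,_,_=load("wrist9");b,_,_=load("scene9");c,_,_=load("top9")
cv2.imwrite("pics/w9.png",np.hstack([cv2.resize(c[150:270,420:580],(400,300)),cv2.resize(b[240:380,70:257],(400,300))]))
cv2.imwrite("pics/w9b.png",a)
E
```

```text
pos [ 0.409  -0.2821  0.4181] z [ 8.e-04 -2.e-04 -1.e+00] shares [-0.0004 -0.2995  0.3068] t 12.5167 F [ 0.6 -0.7 -0.2]
```

View pics/w9.png

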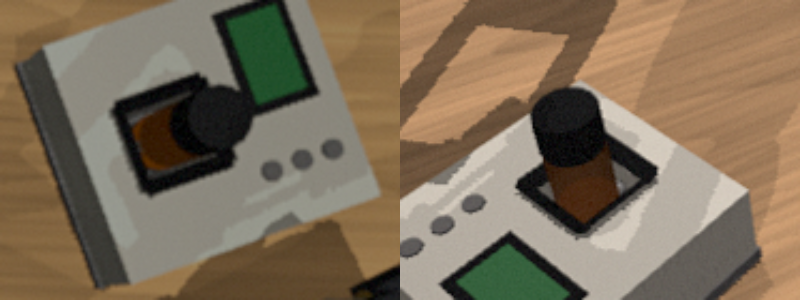

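View pics/w9b.png

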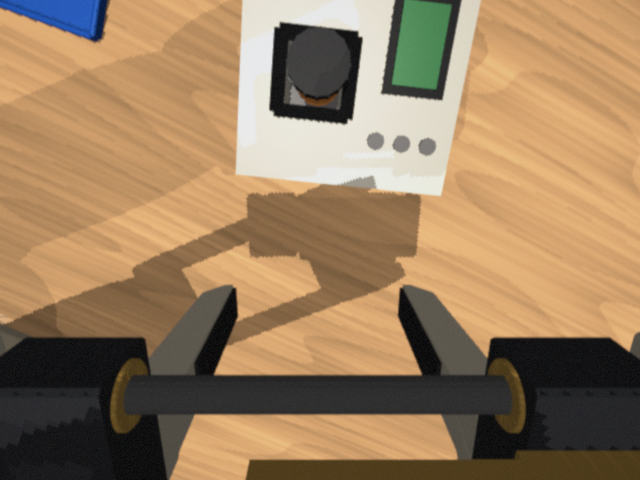

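The cell stands in the well with the gripper clear: cap at wrist (319,62), and at (220,118) in the top crop. I'll check the height and uprightness by triangulating.

```bash
python3 - <<'E'
from h import *
# cap top circle in the top & wrist views; cap silhouette centroid in scene
c,u,s=comp("scene9",(152,299),40); print("scene",u,s)
im,_,_=load("top9"); cv2.imwrite("pics/t9.png",cv2.resize(im[170:240,460:530],(700,700),interpolation=cv2.INTER_CUBIC))
im,_,_=load("wrist9"); cv2.imwrite("pics/w9c.png",cv2.resize(im[10:130,260:380],(600,600),interpolation=cv2.INTER_CUBIC))
s2=im[15:110,275:365].astype(int).max(2)
for z in(.142,): print("wrist top centre ->",onz("wrist9",(319.5,61.5),z))
for tag in("scene9","top9","wrist9"):
    print(tag,"pred capmid",proj(tag,[.5166,-.2293,.127]).round(1),"pred captop",proj(tag,[.5166,-.2293,.142]).round(1), "4mm higher",proj(tag,[.5166,-.2293,.146]).round(1))
print("tri top/wrist",)
E
```

```text
scene [153.84237181 315.28437786] [ 124  281   66   68 1591]
wrist top centre -> [ 0.51634865 -0.22982702  0.142     ]
scene9 pred capmid [149.3 299.9] pred captop [147.1 291.8] 4mm higher [146.5 289.6]
top9 pred capmid [503.4 197.8] pred captop [507.7 196.3] 4mm higher [508.8 195.8]
wrist9 pred capmid [318.8  64.3] pred captop [318.9  60.7] 4mm higher [319.   59.7]
tri top/wrist
```

View pics/t9.png

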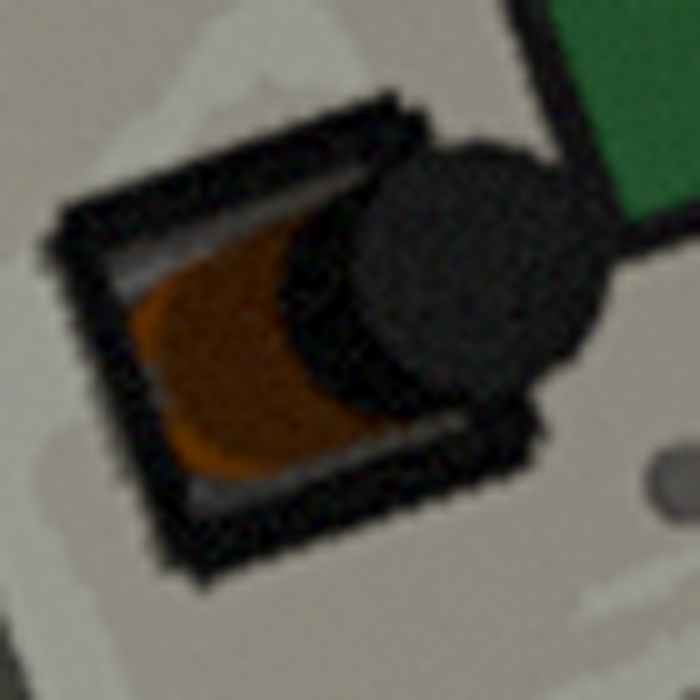

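View pics/w9c.png

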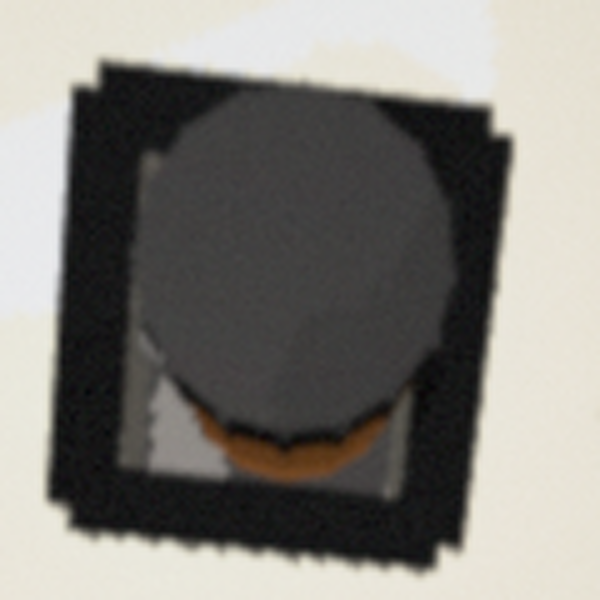

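```bash
python3 - <<'E'
from h import *
print("cap top tri scene/top",tri("scene9",(147.6,291.3),"top9",(508.0,197.0)))
print("cap top tri scene/wrist",tri("scene9",(147.6,291.3),"wrist9",(319.5,61.5)))
print("short",comp("top0",(313,198))[1],comp("top9",(313,198))[1])
print(robot.read_state()["force"].round(1), robot.close_job())
E
```

```text
cap top tri scene/top (array([ 0.51567936, -0.22903918,  0.14212707]), np.float64(0.0013985317702181986))
cap top tri scene/wrist (array([ 0.51636328, -0.22916685,  0.14226872]), np.float64(0.00135295860667646))
short [312.59204505 198.18092221] [312.67840626 198.31590181]
the job is handed in; nothing more can be done
[-0.   0.3  0.6] None
```

I took the tall amber cell from the tray by its cap and pushed it upright into the colorimeter well, past the ball, down to the floor. I then let go, backed the arm off and handed the job in at about 12.7 s, against the 51 s limit.

Last checks:
- **Depth:** the cap top triangulates to z = 0.142 m in two view pairs, which is the fully home height.
- **Position:** the cap centre is about 3 mm from the well's axis, on the side away from the ball, as expected when home. That position and height also fit an upright cell.
- **Seating:** the downward push ended in about 15 N of contact, with the tool at the predicted home height (0.2954 m against 0.2955 m).
- **Other things:** the short vial is unmoved, within 0.2 px in the top view. The gripper is clear, with no meaningful force on the tool.

The ball can't be read directly, so that it sprang back into the groove is inferred from the full depth and the sideways offset. None of the checks failed. My automatic outline of the cap in the last scene picture merged with the black collar, so I read the cap-top centres from enlarged crops instead.

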